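Close the brush-washing pot

ROBOT

A 6-joint arm with a two-finger parallel gripper is mounted at the origin on the work surface. World frame = base frame: x ahead of the robot, y to its left, z up, the work surface at z = 0. Lengths are in m, angles in degrees, forces in N, time in s.
With the tool pointing down it reaches from about 0.4 to 0.825 m from the base axis. Payload 7 kg.
Tool frame: the origin (TCP) lies at the very end of the fingers, on their centre line; the grasp point (between the pads) lies behind it (r.grasp_offset is the z of the grasp point in the tool frame, in m); z points along the fingers, y is the direction in which the jaws open and shut (so a half turn about z gives the same grasp; the last joint's range is limited). The gripper opens to 88 mm and grips with 3 to 60 N. Pads are 19 mm wide; open, the fingers measure 130 mm over their backs; the gripper's body (78 mm by 193 mm) begins 47 mm behind the grasp point.
Start: joints at [87.84, 20.546, 0.682, 0, -70.136, -16.507], TCP at [0.216, 0.639, 0.227] pointing down, gripper open.
Joint ranges: [-176.03, 176.03], [-82.01, 121.73], [-58.28, 71.71], [-173.87, 95.51], [-174.79, -0.11], [-173.66, 173.66]. Speed limits (degrees/s): [136.94, 136.94, 172.46, 180, 180, 180].

INTERFACE

Orientations are given as [roll, pitch, yaw] about the fixed x, y, z axes, in that order (R = Rz(yaw) Ry(pitch) Rx(roll)).
In Python, from plant import r gives the robot as it stands. The module is installed in compiled form; this text tells all that it offers.
- The arm moves only by the tool servo_tool, never from a script. Its argument "targets" is a list of rows, each an object of numbers: "dx", "dy", "dz": the shift along the world's x, y, z in cm; "spin": the turn about the world's z in rad; "grip": the opening in per cent of the stroke, from 0 (shut) to 100 (fully open). A call has exactly 10 rows; each row is the pose to reach, as a shift and turn from the pose commanded when the call began; what a row does not reach only later rows make up. A row lasts 1/12 s, in which the tool goes at most 41.7 mm and 7.16 degrees, less where a joint would pass 70% of its speed; a pose out of reach is approached as far as the arm can. A call with a gripper value outside its range is refused whole. The fingers move at their own pace and stop on an object; "squeeze" is the grip in N (left out, the last holds). Time passes only in rows, so rows that repeat a pose let the fingers close, or fill a call up. It gives the time, the measured TCP pose, the force and the opening at its end, in the units of the state.
- r.get_state(): the state, without advancing time (a new reading comes with each control period).
- r.capture(name): name is "scene" or "top" or "wrist"; returns the picture (384x512x3 uint8, blue, green, red); there is no depth.
- r.get_calibration(name): a dict with "K" (3x3 intrinsics, pixels), "extrinsics" (4x4, takes a point from camera to world coordinates). Camera axes: x right, y down, z forward; pixel columns grow to the right and rows downward; lengths in m; the calibration is good to about 2 mm. A picture is of the moment at which its call begins: read the wrist's pose just before it. get_calibration takes no time and is no camera call; for the wrist camera it gives the pose at the moment of the call.
- r.close_job(): hands the job in, once; it reports no verdict.
Trained networks look in the newest picture that a camera, given by its name, has taken for a name from the list of things; names that differ only in an ending like _2 or _b are one class to them, and where a whole thing is asked for, a point or a joint stands for the part that bears it (a point fixed in the world has none). Each returns a list of dicts, best first, with "p" (0 to 1); they miss things now and then, are a little off and sometimes report something else, mostly with a low value. They report only what shows in the picture. A call takes as long as a camera call. They do not tell look-alikes from the thing itself.
- r.cut_out(name, camera): "mask" (384x512 bool, what is visible of it) and "extent" ([left, top, right, bottom] in pixels, round what is visible of it).
The state is a dict: "time_s": time; "joints": joint angles; "qd": joint speeds; "joint_torque": joint torques, N m; "tcp_pos": TCP position; "eef_rot": TCP orientation; "contact_force": force on the tool from outside, world axes, zero at the start; "moment": the same for the moment, N m; "gripper_width": finger opening in m.
Only numpy, scipy, OpenCV 4.12 (cv2) and the standard library are available. Lean on these libraries where they do the work, as an engineer would, in place of code of your own. Each camera call takes 0.05 s, during which the arm holds its last target. There are 200 camera calls.

TASK

Close the large brush-washing pot for the night: take the palette knife off its rim and lay it inside the white tool tray, then put the lid that fits on the pot so that it sits fully home and level. Set the lid down gently rather than dropping it, let go of everything, and do not knock over any of the pots, bottles or jars.

Things in the scene. Friction and masses are not known exactly. Their poses are not given: they have to be found in the camera images.
- pot: the large open, empty steel pot, loose, about 0.5 kg, plain cylinder 132 mm in outer diameter, 124 mm inside, 90 mm tall, 4 mm wall and floor, no handles; the palette knife lies across its rim at the start; origin at the centre of its underside, z up
- pot_rim (a point): centre of the large pot's mouth, at rim height (90 mm above the pot's underside)
- knife: palette knife (scraper), 200 mm long, about 0.11 kg, at the start lying level across the middle of the large pot's rim with both ends overhanging. Black handle 110 mm long, 22 mm wide, 18 mm thick, from x = -100 to +10 mm; flat steel blade 4 mm thick from x = +10 to +100 mm, 20 mm wide, then 44 mm wide over its last 50 mm. Origin at mid-length on its flat underside; x towards the blade's tip, y across, z up; it balances about 10 mm from the origin towards the handle
- knife_grip (a point): on the knife's handle, at half its thickness, 20 mm from mid-length towards the handle's end (x = -20 mm, z = 9 mm in the knife's frame): a good place to grip it across its 22 mm width
- knife_tip (a point): the blade's tip end, mid-width (x = +100 mm in the knife's frame)
- knife_end (a point): the handle's far end, mid-width (x = -100 mm in the knife's frame)
- tray: empty white open tool tray, fixed, outside 290 mm (its x) by 170 mm (its y) by 25 mm tall, walls and floor 4 mm; origin at the centre of its underside
- lid: the larger steel lid, which fits the large pot; loose, about 0.16 kg, lying plug down on the table. From below: locating plug 116 mm in diameter and 10 mm deep with a chamfered lower edge, which enters the pot's 124 mm mouth; disc 138 mm in diameter, 4 mm thick (10 to 14 mm above the origin), which rests on the rim; central upright black knob 30 mm in diameter from 14 to 46 mm above the origin. Origin at the centre of the plug's underside, z up
- lid_seat (a point): centre of the underside of the larger lid's disc (10 mm above the lid's origin); it coincides with pot_rim when the lid is seated
- small_lid: the smaller steel lid, same shape, disc 98 mm in diameter, plug 76 mm, same knob; it belongs to the small pot and would fall into the large one; not needed. Origin at the centre of the plug's underside
- small_pot: small open steel pot, 92 mm in diameter, 70 mm tall, a bystander; origin at the centre of its underside, z up
- bottle_a: standing plastic paint bottle with white cap, 58 mm in diameter, 165 mm tall, a bystander beyond the large pot; origin at the centre of its underside, z up
- jar: standing closed paint jar 60 mm in diameter, 75 mm tall, a bystander between the robot and the large pot; origin at the centre of its underside, z up
There are look-alikes about, which are no part of the job. Leave any green look-alike of the pot alone.

How it is judged:
By the outcome, as a careful person would: the job done as asked, in the order asked, and still so for the second after the job is handed in, with the robot touching nothing.
It also fails if it takes over 59 s, if anything falls off the work surface, if the arm or the gripper's body presses on something with over 40 N, if the wrist force passes 120 N, or if a joint passes its speed limit or range.

## Working session

There is one attempt and no reset: what is moved stays moved. The work goes in short steps, Python scripts to look and compute and a tool call to move; the robot and the scene stay as the last step left them, time stands still between calls to the robot, and variables do not carry over. Pictures are saved under pics/ and viewed, about 8 in all and at most 12, crops included, and the job is handed in when it is done.

Besides the shell and the picture viewer there is one more tool, called after "Call:" by a JSON object that holds its "api" and its "payload", one argument or row to a line. servo_tool: Moves the arm, as the interface text tells. Its arguments: {"type":"object","properties":{"targets":{"type":"array"},"squeeze":{"type":"number"}},"required":["targets"]}

```bash
mkdir -p pics
python3 - <<'E'
from plant import r
import cv2,numpy as np
np.set_printoptions(precision=4,suppress=True)
print(r.get_state(), r.grasp_offset)
a=r.capture("scene");b=r.capture("top")
cv2.imwrite("pics/scene.png",a);cv2.imwrite("pics/top.png",cv2.resize(b,(800,600),interpolation=cv2.INTER_CUBIC))
for c in("scene","top"):
    k=r.get_calibration(c);print(c,k["K"],k["extrinsics"])
    for n in("pot","knife","tray","lid","small_lid","small_pot","bottle_a","jar"):
        print(n,[(round(d["p"],2),[int(x) for x in d["extent"]]) for d in r.cut_out(n,c)])
E
```

```text
{'time_s': 0.0, 'joints': array([ 87.8423,  20.5927,   0.6333,  -0.0215, -70.1357, -16.5073]), 'qd': array([-0.0439, -0.0919, -0.0346,  0.0298,  0.0117,  0.0125]), 'joint_torque': array([  0.0004, -58.2726,  29.306 ,   6.9971,   0.0069,  -0.0002]), 'tcp_pos': array([0.2159, 0.639 , 0.2256]), 'eef_rot': array([179.9031,  -0.0076, -18.6723]), 'contact_force': array([ 0.6329,  0.6908, -0.7867]), 'moment': array([ 0.0145, -0.0087,  0.0482]), 'gripper_width': 0.08770303552618541} -0.0188
scene [[473.0233   0.     251.2483]
 [  0.     473.0233 191.5899]
 [  0.       0.       1.    ]] [[ 0.4833  0.576  -0.6593  1.3111]
 [ 0.8754 -0.309   0.3717 -0.4443]
 [ 0.0104 -0.7568 -0.6536  0.8362]
 [ 0.      0.      0.      1.    ]]
pot [(0.97, [219, 138, 264, 194]), (0.85, [243, 178, 300, 239]), (0.26, [240, 172, 312, 220])]
knife [(0.62, [240, 175, 312, 220]), (0.23, [243, 177, 300, 240])]
tray [(0.8, [82, 221, 170, 340])]
lid [(0.73, [288, 143, 338, 173])]
small_lid [(0.6, [339, 188, 381, 214]), (0.19, [244, 177, 300, 236])]
small_pot [(0.61, [244, 175, 313, 219]), (0.58, [318, 219, 362, 273])]
bottle_a [(0.62, [271, 221, 303, 286]), (0.25, [239, 174, 314, 217])]
jar [(0.94, [176, 162, 205, 194])]
top [[465.4448   0.     251.0948]
 [  0.     465.4448 196.5581]
 [  0.       0.       1.    ]] [[ 0.0243 -0.9874  0.1562  0.3874]
 [-0.9996 -0.0259 -0.0084 -0.0394]
 [ 0.0124 -0.1559 -0.9877  1.1431]
 [ 0.      0.      0.      1.    ]]
pot [(0.97, [188, 236, 241, 295]), (0.88, [193, 152, 251, 210])]
knife [(0.77, [208, 131, 238, 221]), (0.56, [194, 151, 251, 211])]
tray [(0.82, [328, 127, 424, 259])]
lid []
small_lid [(0.83, [111, 142, 155, 180])]
small_pot [(0.62, [173, 91, 212, 135]), (0.32, [329, 125, 422, 259])]
bottle_a [(0.66, [242, 93, 269, 133])]
jar [(0.96, [264, 260, 290, 285])]
```

View pics/top.png

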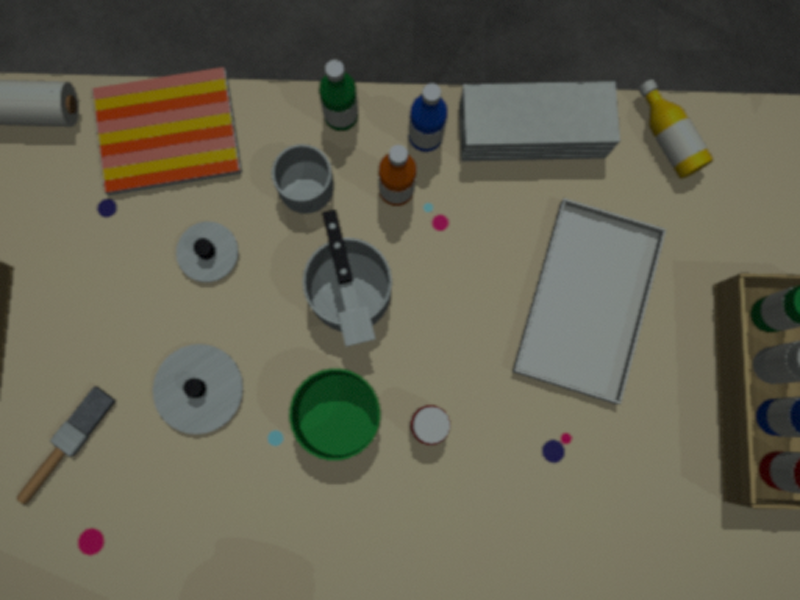

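View pics/scene.png

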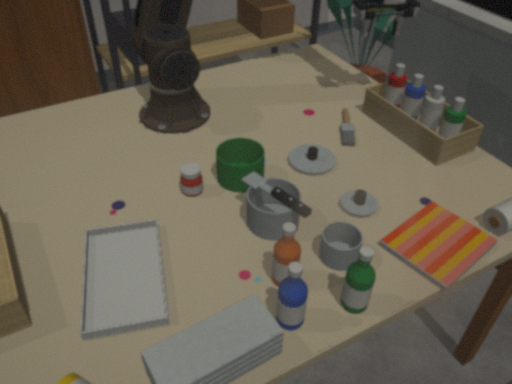

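In the top picture (800x600) the steel pot with the knife across it is at (347,283). The look-alikes are:
- **Pots:** the green pot at (335,414), left alone, and the small pot at (303,178).
- **Lids:** the larger lid at (198,390) is the one I want; the smaller at (207,252) is not.
- **Knife:** the wooden-handled scraper at (65,445) is a decoy; I want the black-handled one on the rim.
- **Tray:** the white tray at (588,302) is the target, and the grey folded cloth at (540,122) is a decoy.

Next I'll locate them by fitting silhouettes.

```bash
cat > h.py <<'E'
from plant import r
import cv2,numpy as np
from scipy.optimize import least_squares
np.set_printoptions(precision=4,suppress=True)
def proj(c,P):
    e=np.linalg.inv(c["extrinsics"]);q=(np.c_[np.atleast_2d(P),np.ones(len(np.atleast_2d(P)))]@e.T)[:,:3]@c["K"].T
    return q[:,:2]/q[:,2:]
def onplane(c,px,z):
    px=np.atleast_2d(np.asarray(px,float));d=np.c_[px,np.ones(len(px))]@np.linalg.inv(c["K"]).T@c["extrinsics"][:3,:3].T
    o=c["extrinsics"][:3,3];return o+d*((z-o[2])/d[:,2:])
def ext(p):return np.r_[p.min(0),p.max(0)]
t=np.linspace(0,2*np.pi,180);ring=lambda R,z:np.c_[R*np.cos(t),R*np.sin(t),0*t+z]
def fitcyl(parts,obs,x0):
    P=np.vstack([ring(*p) for p in parts])
    s=least_squares(lambda x:np.r_[tuple(ext(proj(c,P+[x[0],x[1],0]))-np.array(e) for c,e in obs)],x0,loss="soft_l1")
    return s.x,s.fun
E
cat > m1.py <<'E'
from h import *
S=r.get_calibration("scene");T=r.get_calibration("top")
f=lambda e:[e[0],e[1],e[2],e[3]]
top=cv2.imread("pics/top.png")
obs={"pot":([(.066,0),(.066,.09)],[243,178,300,239],[193,152,251,210]),
"small_lid":([(.049,.01),(.015,.046)],[339,188,381,214],[111,142,155,180]),
"small_pot":([(.046,0),(.046,.07)],[318,219,362,273],[173,91,212,135]),
"bottle":([(.029,0),(.029,.11),(.013,.165)],[271,221,303,286],[242,93,269,133]),
"jar":([(.03,0),(.03,.075)],[176,162,205,194],[264,260,290,285]),
"green":([(.066,0),(.066,.09)],[219,138,264,194],[188,236,241,295])}
for n,(p,a,b) in obs.items(): print(n,*fitcyl(p,[(S,a),(T,b)],onplane(T,[(b[0]+b[2])/2,(b[1]+b[3])/2],.05)[0,:2]))
s=.64
print("lid",fitcyl([(.069,.014),(.069,.01)],[(S,[288,145,338,173]),(T,[152*s,344*s,243*s,435*s])],onplane(T,[198*s,390*s],.01)[0,:2]))
print("lid z.012",onplane(T,[198*s,390*s],.012))
print("knife end/tip",onplane(T,[(330*s,212*s),(359*s,343*s)],.095),"bolts")
print("tray corners",onplane(T,np.array([(563,203),(662,231),(617,402),(514,375)])*s,.025))
E
python3 m1.py
```

```text
pot [0.5919 0.0189] [ 1.6451 -0.6972 -0.1851  1.6864  0.5434 -0.3781 -0.0793  2.7292]
small_lid [0.6482 0.2514] [ 0.574   0.2759 -3.4046  1.4686  0.3005 -0.0729 -4.138   0.3852]
small_pot [0.766  0.0982] [ 0.1586  2.0007  0.7331 -1.4722 -0.098  -0.1399  1.2499  0.9233]
bottle [ 0.7606 -0.0483] [-0.4975  0.1951 -2.6519  2.6504 -1.2118 -0.0763 -3.1919  0.0743]
jar [ 0.3838 -0.1115] [ 0.4467 -0.7223 -3.702   3.4279 -1.4134 -0.9253  0.252   0.8935]
green [0.3977 0.0331] [-4.0855 -0.9979  0.23   -1.5316 -4.5759 -0.9321  1.7144 -0.2949]
lid (array([0.4316, 0.2495]), array([-0.7792, -1.0633, -3.0207,  0.5457, -0.4423, -0.2402, -0.7614,
       -0.8158]))
lid z.012 [[0.4291 0.2473 0.012 ]]
knife end/tip [[ 0.694   0.0479  0.095 ]
 [ 0.4993 -0.0014  0.095 ]] bolts
tray corners [[ 0.7397 -0.3174  0.025 ]
 [ 0.698  -0.4747  0.025 ]
 [ 0.4262 -0.3964  0.025 ]
 [ 0.4635 -0.2385  0.025 ]]
```

Fits: pot at (0.592, 0.019), knife grip at about (0.616, 0.028) with its axis at 14°, tray centre at (0.582, -0.357) with its long axis at -16°, and lid at (0.430, 0.249). I'll hover over the knife first and check the choice close up.

Call:
{"api": "servo_tool", "payload": {
  "targets": [
    {"dx": 4, "dy": -5, "dz": 1, "spin": 0.08, "grip": 100},
    {"dx": 7, "dy": -8, "dz": 2, "spin": 0.16, "grip": 60},
    {"dx": 9, "dy": -11, "dz": 2, "spin": 0.24, "grip": 60},
    {"dx": 12, "dy": -15, "dz": 2, "spin": 0.29, "grip": 60},
    {"dx": 14, "dy": -19, "dz": 2, "spin": 0.29, "grip": 60},
    {"dx": 16, "dy": -23, "dz": 2, "spin": 0.29, "grip": 60},
    {"dx": 18, "dy": -26, "dz": 2, "spin": 0.29, "grip": 60},
    {"dx": 20, "dy": -30, "dz": 2, "spin": 0.29, "grip": 60},
    {"dx": 20, "dy": -30, "dz": 2, "spin": 0.29, "grip": 60},
    {"dx": 20, "dy": -30, "dz": 2, "spin": 0.29, "grip": 60}
  ]
}}

```text
time_s: 1.73
tcp_pos: [0.4175, 0.3352, 0.2471]
eef_rot: [180.0, -0.0, -2.2]
contact_force: [-0.3, -0.2, 0.2]
gripper_width: 0.0528
```

Call:
{"api": "servo_tool", "payload": {
  "targets": [
    {"dx": 2, "dy": -3, "dz": 0, "spin": 0.08, "grip": 60},
    {"dx": 4, "dy": -6.5, "dz": 0, "spin": 0.16, "grip": 60},
    {"dx": 6, "dy": -10, "dz": 0, "spin": 0.24, "grip": 60},
    {"dx": 8, "dy": -13.5, "dz": 0, "spin": 0.29, "grip": 60},
    {"dx": 10, "dy": -17, "dz": 0, "spin": 0.29, "grip": 60},
    {"dx": 12, "dy": -20.5, "dz": 0, "spin": 0.29, "grip": 60},
    {"dx": 14, "dy": -24, "dz": 0, "spin": 0.29, "grip": 60},
    {"dx": 16, "dy": -27.5, "dz": 0, "spin": 0.29, "grip": 60},
    {"dx": 18, "dy": -31, "dz": 0, "spin": 0.29, "grip": 60},
    {"dx": 18, "dy": -31, "dz": 0, "spin": 0.29, "grip": 60}
  ]
}}

```text
time_s: 2.57
tcp_pos: [0.5983, 0.0244, 0.246]
eef_rot: [179.9, 0.0, 14.3]
contact_force: [0.0, 1.2, 0.1]
gripper_width: 0.0527
```

```bash
cat > w.py <<'E'
import sys
from h import *
st=r.get_state();print({k:st[k] for k in("time_s","tcp_pos","eef_rot","contact_force","gripper_width")})
c=r.get_calibration("wrist");a=r.capture("wrist");np.savez("pics/"+sys.argv[1]+".npz",K=c["K"],extrinsics=c["extrinsics"])
cv2.imwrite("pics/"+sys.argv[1]+".png",a)
for n in sys.argv[2:]:
    for d in r.cut_out(n,"wrist")[:2]: print(n,round(d["p"],2),[int(x) for x in d["extent"]],cv2.minAreaRect(np.argwhere(d["mask"])[:,::-1].astype(np.float32)))
E
python3 w.py w1 knife pot
```

```text
{'time_s': 2.5667, 'tcp_pos': array([0.5983, 0.0244, 0.246 ]), 'eef_rot': array([179.9244,   0.0424,  14.3139]), 'contact_force': array([0.0479, 1.2271, 0.1179]), 'gripper_width': 0.052730098690189145}
knife 0.6 [240, 73, 276, 258] ((257.5, 167.0), (188.0, 39.0), 90.0)
pot 0.95 [195, 113, 318, 234] ((258.5, 172.5), (117.0, 123.0), 90.0)
pot 0.64 [189, 241, 267, 321] ((226.0, 281.5), (75.0, 74.0), 90.0)
```

View pics/w1.png

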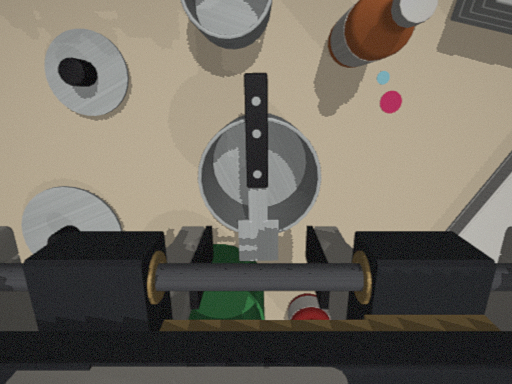

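```bash
cat > m2.py <<'E'
from h import *
c=np.load("pics/w1.npz")
e=(240,73,276,258)
print(c["extrinsics"][:3])
print("extent mids @.1",onplane(c,[((240+276)/2,73),((240+276)/2,258)],.1))
print("pot fit",fitcyl([(.066,.09)],[(c,[195,113,318,234])],[.59,.02]))
print("grip px",proj(c,[.616,.028,.108]))
E
python3 m2.py
```

```text
[[ 0.248  -0.9268 -0.2819  0.6747]
 [-0.9687 -0.2365 -0.075   0.044 ]
 [ 0.0029  0.2916 -0.9565  0.4041]]
extent mids @.1 [[0.6948 0.0491 0.1   ]
 [0.5072 0.0012 0.1   ]]
pot fit (array([0.5947, 0.0252]), array([-0.7442,  0.1513,  0.7473, -0.1077]))
grip px [[258.9842 160.7891]]
```

The wrist view confirms the choice. The black-handled knife, handle from (256,73) to (257,187), lies across the steel pot centred at (258,172), and it is aligned with the tool. The green pot at (228,290) stays out of it. I'll descend with the opening at 60%, so the fingers fit inside the rim.

Call:
{"api": "servo_tool", "payload": {
  "targets": [
    {"dx": 1, "dy": 0, "dz": -1, "spin": 0, "grip": 55},
    {"dx": 1.8, "dy": 0, "dz": -3, "spin": 0, "grip": 55},
    {"dx": 1.8, "dy": 0, "dz": -5.5, "spin": 0, "grip": 55},
    {"dx": 1.8, "dy": 0, "dz": -8, "spin": 0, "grip": 55},
    {"dx": 1.8, "dy": 0, "dz": -9.5, "spin": 0, "grip": 55},
    {"dx": 1.8, "dy": 0, "dz": -10.5, "spin": 0, "grip": 55},
    {"dx": 1.8, "dy": 0, "dz": -11, "spin": 0, "grip": 55},
    {"dx": 1.8, "dy": 0, "dz": -11, "spin": 0, "grip": 55},
    {"dx": 1.8, "dy": 0, "dz": -11, "spin": 0, "grip": 55},
    {"dx": 1.8, "dy": 0, "dz": -11, "spin": 0, "grip": 55}
  ]
}}

```text
time_s: 3.55
tcp_pos: [0.6148, 0.03, 0.1378]
eef_rot: [180.0, -0.1, 14.6]
contact_force: [0.1, -0.1, -0.3]
gripper_width: 0.0483
```

```bash
python3 w.py w2 knife; python3 -c "
from h import *
print(r.get_state()['tcp_pos'])
c=np.load('pics/w2.npz');print(proj(c,[[.616,.028,.108],[.694,.048,.108],[.616,.0173,.1],[.616,.0387,.1]]))"
```

```text
{'time_s': 3.55, 'tcp_pos': array([0.6148, 0.03  , 0.1378]), 'eef_rot': array([179.9944,  -0.1182,  14.6018]), 'contact_force': array([ 0.0986, -0.0654, -0.2759]), 'gripper_width': 0.04825188709918065}
[0.6147 0.0297 0.1378]
[[261.494  219.7237]
 [262.4665  92.4022]
 [276.351  218.9037]
 [246.2995 211.5892]]
```

Call:
{"api": "servo_tool", "payload": {
  "targets": [
    {"dx": 0, "dy": 0, "dz": -1.5, "spin": 0, "grip": 55},
    {"dx": 0, "dy": 0, "dz": -3, "spin": 0, "grip": 55},
    {"dx": 0, "dy": 0, "dz": -4.3, "spin": 0, "grip": 55},
    {"dx": 0, "dy": 0, "dz": -5.2, "spin": 0, "grip": 55},
    {"dx": 0, "dy": 0, "dz": -5.7, "spin": 0, "grip": 55},
    {"dx": 0, "dy": 0, "dz": -5.7, "spin": 0, "grip": 50},
    {"dx": 0, "dy": 0, "dz": -5.7, "spin": 0, "grip": 35},
    {"dx": 0, "dy": 0, "dz": -5.7, "spin": 0, "grip": 15},
    {"dx": 0, "dy": 0, "dz": -5.7, "spin": 0, "grip": 15},
    {"dx": 0, "dy": 0, "dz": -5.7, "spin": 0, "grip": 15}
  ],
  "squeeze": 30
}}

```text
time_s: 4.48
tcp_pos: [0.6145, 0.0296, 0.0803]
eef_rot: [-180.0, -0.1, 14.6]
contact_force: [-0.2, 0.8, 0.8]
gripper_width: 0.0227
```

Call:
{"api": "servo_tool", "payload": {
  "targets": [
    {"dx": 0, "dy": 0, "dz": 0, "grip": 10},
    {"dx": 0, "dy": 0, "dz": 0.3, "grip": 10},
    {"dx": 0, "dy": 0, "dz": 1, "grip": 10},
    {"dx": 0, "dy": 0, "dz": 2.2, "grip": 10},
    {"dx": 0, "dy": 0, "dz": 4, "grip": 10},
    {"dx": 0, "dy": 0, "dz": 6, "grip": 10},
    {"dx": 0, "dy": 0, "dz": 8, "grip": 10},
    {"dx": 0, "dy": 0, "dz": 9.5, "grip": 10},
    {"dx": 0, "dy": 0, "dz": 10.5, "grip": 10},
    {"dx": 0, "dy": 0, "dz": 11, "grip": 10}
  ]
}}

```text
validation failed for argument at $.ta...
```

```bash
python3 w.py w3 knife
```

```text
{'time_s': 4.4833, 'tcp_pos': array([0.6145, 0.0296, 0.0803]), 'eef_rot': array([-179.9956,   -0.0716,   14.5675]), 'contact_force': array([-0.1905,  0.8227,  0.798 ]), 'gripper_width': 0.02268672430843419}
knife 0.7 [230, 83, 282, 319] ((257.0, 202.0), (234.0, 54.0), 90.0)
```

View pics/w3.png

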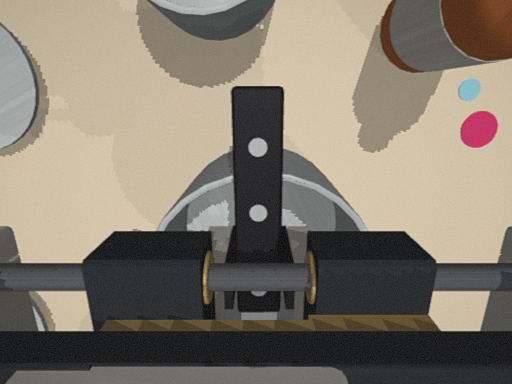

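The lift call was refused because it left out spin. The picture shows the handle centred between the pads, from (257,88) down to (257,310), still on the rim. I'll send the lift again.

Call:
{"api": "servo_tool", "payload": {
  "targets": [
    {"dx": 0, "dy": 0, "dz": 0, "spin": 0, "grip": 10},
    {"dx": 0, "dy": 0, "dz": 0.3, "spin": 0, "grip": 10},
    {"dx": 0, "dy": 0, "dz": 1, "spin": 0, "grip": 10},
    {"dx": 0, "dy": 0, "dz": 2.2, "spin": 0, "grip": 10},
    {"dx": 0, "dy": 0, "dz": 4, "spin": 0, "grip": 10},
    {"dx": 0, "dy": 0, "dz": 6, "spin": 0, "grip": 10},
    {"dx": 0, "dy": 0, "dz": 8, "spin": 0, "grip": 10},
    {"dx": 0, "dy": 0, "dz": 10, "spin": 0, "grip": 10},
    {"dx": 0, "dy": 0, "dz": 11.5, "spin": 0, "grip": 10},
    {"dx": 0, "dy": 0, "dz": 12, "spin": 0, "grip": 10}
  ]
}}

```text
time_s: 5.42
tcp_pos: [0.6152, 0.0296, 0.2028]
eef_rot: [180.0, -0.2, 14.6]
contact_force: [1.0, -0.0, -0.6]
gripper_width: 0.0216
```

Call:
{"api": "servo_tool", "payload": {
  "targets": [
    {"dx": 0, "dy": -1, "dz": 1, "spin": -0.03, "grip": 10},
    {"dx": -0.2, "dy": -3, "dz": 2, "spin": -0.09, "grip": 10},
    {"dx": -0.4, "dy": -6, "dz": 2, "spin": -0.16, "grip": 10},
    {"dx": -0.6, "dy": -9, "dz": 2, "spin": -0.23, "grip": 10},
    {"dx": -0.8, "dy": -12, "dz": 2, "spin": -0.3, "grip": 10},
    {"dx": -1, "dy": -15, "dz": 2, "spin": -0.36, "grip": 10},
    {"dx": -1, "dy": -18, "dz": 2, "spin": -0.42, "grip": 10},
    {"dx": -1.2, "dy": -21, "dz": 2, "spin": -0.48, "grip": 10},
    {"dx": -1.2, "dy": -24, "dz": 2, "spin": -0.52, "grip": 10},
    {"dx": -1.4, "dy": -26.5, "dz": 2, "spin": -0.53, "grip": 10}
  ]
}}

```text
time_s: 6.25
tcp_pos: [0.5991, -0.2379, 0.2187]
eef_rot: [180.0, 0.1, -16.1]
contact_force: [-0.4, 0.3, -1.2]
gripper_width: 0.0221
```

Call:
{"api": "servo_tool", "payload": {
  "targets": [
    {"dx": 0, "dy": -2.5, "dz": 0, "spin": 0, "grip": 10},
    {"dx": 0, "dy": -5, "dz": -1, "spin": 0, "grip": 10},
    {"dx": 0, "dy": -7.5, "dz": -2.5, "spin": 0, "grip": 10},
    {"dx": 0, "dy": -9.5, "dz": -4.5, "spin": 0, "grip": 10},
    {"dx": 0, "dy": -11, "dz": -6.5, "spin": 0, "grip": 10},
    {"dx": 0, "dy": -12, "dz": -8.5, "spin": 0, "grip": 10},
    {"dx": 0, "dy": -12.5, "dz": -10, "spin": 0, "grip": 10},
    {"dx": 0, "dy": -12.7, "dz": -11.5, "spin": 0, "grip": 10},
    {"dx": 0, "dy": -12.7, "dz": -12.5, "spin": 0, "grip": 10},
    {"dx": 0, "dy": -12.7, "dz": -13, "spin": 0, "grip": 10}
  ]
}}

```text
time_s: 7.08
tcp_pos: [0.5985, -0.3625, 0.0871]
eef_rot: [-180.0, 0.2, -15.9]
contact_force: [-0.2, -0.5, -1.5]
gripper_width: 0.0217
```

Run:
```python
from h import *
for n in("top","scene"):
    a=r.capture(n)
    if n=="top": cv2.imwrite("pics/t2.png",cv2.resize(a[90:300,250:470],None,fx=2.6,fy=2.6,interpolation=cv2.INTER_CUBIC))
    else: cv2.imwrite("pics/s2.png",cv2.resize(a[150:350,50:320],None,fx=2.5,fy=2.5,interpolation=cv2.INTER_CUBIC))
a,b=cv2.imread("pics/t2.png"),cv2.imread("pics/s2.png")
print(r.get_state()["tcp_pos"],r.get_state()["gripper_width"],a.shape,b.shape)
cv2.imwrite("pics/c2.png",cv2.resize(np.hstack([a[:500],b[:500]]),(800,int(500*800/(a.shape[1]+b.shape[1])))))
```

```text
[ 0.5993 -0.3623  0.0884] 0.022223124816505423 (546, 572, 3) (500, 675, 3)
```

View pics/c2.png

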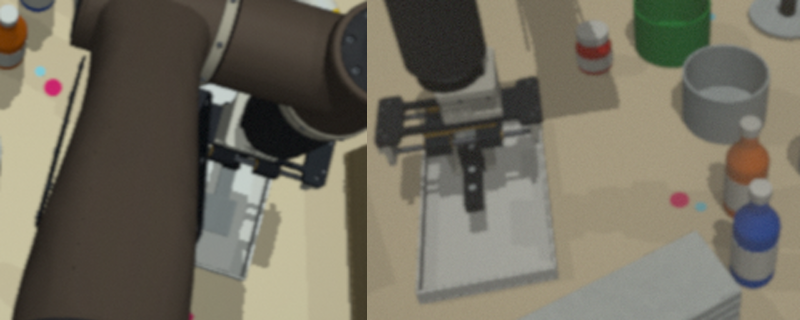

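The knife is level over the tray and lined up with its long axis: handle at (470,170) in the right half of the picture, clear of both walls. Now I'll lower it.

Call:
{"api": "servo_tool", "payload": {
  "targets": [
    {"dx": 0, "dy": 0, "dz": -1, "spin": 0, "grip": 10},
    {"dx": 0, "dy": 0, "dz": -2.5, "spin": 0, "grip": 10},
    {"dx": 0, "dy": 0, "dz": -4, "spin": 0, "grip": 10},
    {"dx": 0, "dy": 0, "dz": -5.3, "spin": 0, "grip": 10},
    {"dx": 0, "dy": 0, "dz": -6.3, "spin": 0, "grip": 10},
    {"dx": 0, "dy": 0, "dz": -7.1, "spin": 0, "grip": 10},
    {"dx": 0, "dy": 0, "dz": -7.6, "spin": 0, "grip": 10},
    {"dx": 0, "dy": 0, "dz": -7.9, "spin": 0, "grip": 10},
    {"dx": 0, "dy": 0, "dz": -8, "spin": 0, "grip": 10},
    {"dx": 0, "dy": 0, "dz": -8, "spin": 0, "grip": 10}
  ]
}}

```text
time_s: 8.02
tcp_pos: [0.6003, -0.3626, 0.0097]
eef_rot: [180.0, -0.0, -15.8]
contact_force: [0.6, 0.0, -1.6]
gripper_width: 0.0215
```

Call:
{"api": "servo_tool", "payload": {
  "targets": [
    {"dx": 0, "dy": 0, "dz": -0.15, "spin": 0, "grip": 10},
    {"dx": 0, "dy": 0, "dz": -0.3, "spin": 0, "grip": 10},
    {"dx": 0, "dy": 0, "dz": -0.3, "spin": 0, "grip": 10},
    {"dx": 0, "dy": 0, "dz": -0.3, "spin": 0, "grip": 50},
    {"dx": 0, "dy": 0, "dz": -0.3, "spin": 0, "grip": 50},
    {"dx": 0, "dy": 0, "dz": -0.3, "spin": 0, "grip": 50},
    {"dx": 0, "dy": 0, "dz": -0.3, "spin": 0, "grip": 50},
    {"dx": 0, "dy": 0, "dz": 0.5, "spin": 0, "grip": 50},
    {"dx": 0, "dy": 0, "dz": 2.5, "spin": 0, "grip": 50},
    {"dx": 0, "dy": 0, "dz": 5.5, "spin": 0, "grip": 50}
  ]
}}

```text
time_s: 8.85
tcp_pos: [0.5982, -0.3618, 0.0628]
eef_rot: [-180.0, 0.3, -15.8]
contact_force: [0.1, -0.4, 0.0]
gripper_width: 0.0435
```

Call:
{"api": "servo_tool", "payload": {
  "targets": [
    {"dx": 0, "dy": 0, "dz": 3, "spin": 0, "grip": 50},
    {"dx": 0, "dy": 0, "dz": 6, "spin": 0, "grip": 50},
    {"dx": 0, "dy": 0, "dz": 9, "spin": 0, "grip": 50},
    {"dx": 0, "dy": 1, "dz": 12, "spin": 0, "grip": 50},
    {"dx": 0, "dy": 4, "dz": 14, "spin": 0, "grip": 50},
    {"dx": -1, "dy": 7, "dz": 15, "spin": 0, "grip": 50},
    {"dx": -2, "dy": 10, "dz": 15, "spin": 0, "grip": 60},
    {"dx": -3, "dy": 13, "dz": 15, "spin": 0, "grip": 60},
    {"dx": -4, "dy": 17, "dz": 15, "spin": 0, "grip": 60},
    {"dx": -5, "dy": 21, "dz": 15, "spin": 0, "grip": 60}
  ]
}}

```text
time_s: 9.68
tcp_pos: [0.5493, -0.1515, 0.2154]
eef_rot: [-180.0, -0.1, -15.9]
contact_force: [1.5, 1.1, -0.1]
gripper_width: 0.0526
```

Call:
{"api": "servo_tool", "payload": {
  "targets": [
    {"dx": -1, "dy": 4, "dz": 0, "spin": 0, "grip": 60},
    {"dx": -2, "dy": 8, "dz": 0, "spin": 0, "grip": 60},
    {"dx": -3, "dy": 12, "dz": 0, "spin": 0, "grip": 60},
    {"dx": -4, "dy": 16, "dz": 0, "spin": 0, "grip": 60},
    {"dx": -5, "dy": 20, "dz": 0, "spin": 0, "grip": 60},
    {"dx": -6, "dy": 24, "dz": 0, "spin": 0, "grip": 60},
    {"dx": -7, "dy": 28, "dz": 0, "spin": 0, "grip": 60},
    {"dx": -8, "dy": 32, "dz": 0, "spin": 0, "grip": 60},
    {"dx": -8, "dy": 33, "dz": 0, "spin": 0, "grip": 60},
    {"dx": -8, "dy": 33, "dz": 0, "spin": 0, "grip": 60}
  ]
}}

```text
time_s: 10.52
tcp_pos: [0.4697, 0.1804, 0.2154]
eef_rot: [-179.9, -0.1, -15.6]
contact_force: [-0.2, 0.0, -0.0]
gripper_width: 0.0523
```

```bash
python3 w.py w4 lid
python3 - <<'E'
from h import *
a=r.capture("top")
for n in("knife","tray","pot","lid"): print(n,[(round(d["p"],2),[int(x) for x in d["extent"]]) for d in r.cut_out(n,"top")])
cv2.imwrite("pics/c3.png",np.hstack([a[90:300,180:440],cv2.imread("pics/w4.png")[:210]]))
E
```

```text
{'time_s': 10.5167, 'tcp_pos': array([0.4697, 0.1804, 0.2154]), 'eef_rot': array([-179.9242,   -0.0511,  -15.5628]), 'contact_force': array([-0.2393,  0.0159, -0.0427]), 'gripper_width': 0.0523196269487665}
lid 0.94 [157, 156, 265, 258] ((213.10076904296875, 203.21498107910156), (110.2792739868164, 98.576904296875), 23.702646255493164)
knife [(0.62, [359, 153, 390, 234])]
tray [(0.58, [328, 126, 424, 259])]
pot [(0.83, [186, 235, 241, 293]), (0.67, [195, 153, 251, 210])]
lid [(0.79, [99, 224, 153, 280]), (0.66, [111, 143, 155, 180])]
```

View pics/c3.png

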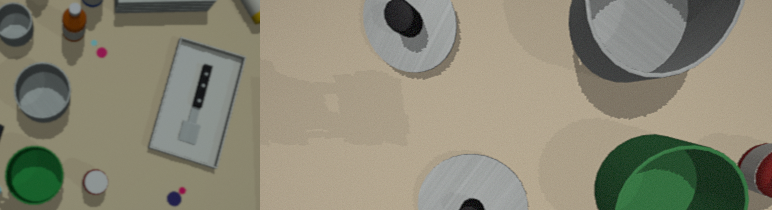

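The top view shows the knife lying flat inside the tray, handle at (203,85) in the left crop, and the pot clear and upright. Next I'll measure the lid and pot more closely.

```bash
cat > m3.py <<'E'
from h import *
def fitrim(c,img,xy,R,z,band=6):
    # refine circle centre by strongest edges on radial profiles
    g=cv2.GaussianBlur(cv2.cvtColor(img,cv2.COLOR_BGR2GRAY),(3,3),0).astype(np.float32)
    P=ring(R,z)+[xy[0],xy[1],0]; return proj(c,P)
T=r.get_calibration("top");W=np.load("pics/w4.npz")
def part(P,obs,x0):
    def f(x):
        o=[]
        for c,e in obs:
            d=ext(proj(c,P+[x[0],x[1],0]))-np.array([v if v is not None else 0 for v in e]);o+=[d[i] for i in range(4) if e[i] is not None]
        return np.array(o)
    s=least_squares(f,x0,loss="soft_l1");return s.x,s.fun
L=np.vstack([ring(.069,.014),ring(.069,.01)])
print("lid W",part(L,[(W,[157,156,265,None])],[.43,.25]))
print("lid T",part(L,[(T,[99,224,153,280])],[.43,.25]))
x=part(L,[(W,[157,156,265,None])],[.43,.25])[0]
w=cv2.imread("pics/w4.png").copy()
for z,R,col in((.014,.069,(0,0,255)),(.046,.015,(0,255,0))):
    for p in proj(W,ring(R,z)[::4]+[*x,0]): cv2.circle(w,tuple(int(round(v)) for v in p),0,col,-1)
PT=np.vstack([ring(.066,0),ring(.066,.09)])
print("pot T",part(PT,[(T,[195,153,251,210])],[.59,.02]))
a=r.capture("top")
xp=part(PT,[(T,[195,153,251,210])],[.59,.02])[0]
for q,(col) in ((xp,(0,0,255)),([.5947,.0252],(0,255,0))):
    for p in proj(T,ring(.066,.09)[::4]+[*q,0]): cv2.circle(a,tuple(int(round(v)) for v in p),0,col,-1)
    for p in proj(W,ring(.066,.09)[::2]+[*q,0]): cv2.circle(w,tuple(int(round(v)) for v in p),0,col,-1)
cv2.imwrite("pics/c4.png",np.hstack([cv2.resize(a[140:220,180:265],(318,300),interpolation=cv2.INTER_NEAREST),w[:300,40:]]))
E
python3 m3.py
```

```text
lid W (array([0.4295, 0.2534]), array([-1.0259,  0.0729,  1.0369]))
lid T (array([0.424 , 0.2484]), array([-1.9479, -0.9448,  2.0325,  0.8419]))
pot T (array([0.5933, 0.0172]), array([-0.6792, -1.9148,  0.685 ,  2.2125]))
```

View pics/c4.png

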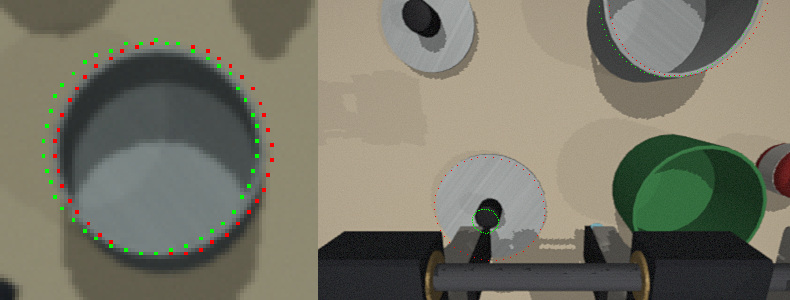

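Call:
{"api": "servo_tool", "payload": {
  "targets": [
    {"dx": -1, "dy": 2, "dz": -1, "spin": 0, "grip": 70},
    {"dx": -2, "dy": 4, "dz": -3, "spin": 0, "grip": 70},
    {"dx": -3, "dy": 6, "dz": -5, "spin": 0, "grip": 70},
    {"dx": -4, "dy": 7, "dz": -7, "spin": 0, "grip": 70},
    {"dx": -4, "dy": 7.3, "dz": -9, "spin": 0, "grip": 70},
    {"dx": -4, "dy": 7.3, "dz": -10.5, "spin": 0, "grip": 70},
    {"dx": -4, "dy": 7.3, "dz": -11.5, "spin": 0, "grip": 70},
    {"dx": -4, "dy": 7.3, "dz": -11.5, "spin": 0, "grip": 70},
    {"dx": -4, "dy": 7.3, "dz": -11.5, "spin": 0, "grip": 70},
    {"dx": -4, "dy": 7.3, "dz": -11.5, "spin": 0, "grip": 70}
  ]
}}

```text
time_s: 11.75
tcp_pos: [0.4308, 0.2506, 0.1005]
eef_rot: [-179.9, -0.0, -15.8]
contact_force: [0.1, 0.5, 0.2]
gripper_width: 0.0611
```

```bash
python3 w.py w5
python3 - <<'E'
from h import *
W=np.load("pics/w5.npz");w=cv2.imread("pics/w5.png")
for z,R,col in((.014,.069,(0,0,255)),(.046,.015,(0,255,0)),(.014,.015,(0,255,255))):
    for p in proj(W,ring(R,z)[::3]+[.4295,.2534,0]): cv2.circle(w,tuple(int(round(v)) for v in p),1,col,-1)
cv2.imwrite("pics/c5.png",w)
E
```

```text
{'time_s': 11.75, 'tcp_pos': array([0.4308, 0.2506, 0.1005]), 'eef_rot': array([-179.9429,   -0.0409,  -15.8308]), 'contact_force': array([0.1357, 0.4526, 0.2451]), 'gripper_width': 0.06109388456414892}
```

View pics/c5.png

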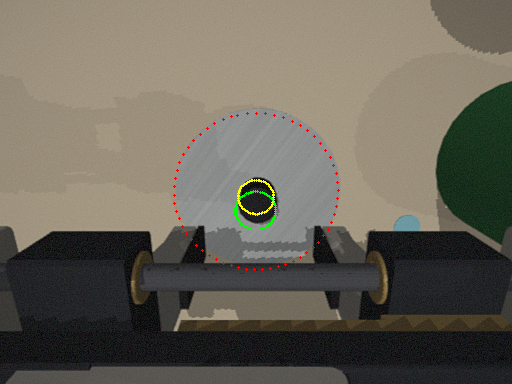

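The lid's disc spans (178–341, 108 at the top) with the knob at (258,203), about 4 mm forward of my estimate. That puts the lid at roughly (0.433, 0.2505), so only a 2 mm correction in x is needed.

Call:
{"api": "servo_tool", "payload": {
  "targets": [
    {"dx": 0.2, "dy": 0, "dz": -1.5, "spin": 0, "grip": 70},
    {"dx": 0.2, "dy": 0, "dz": -3, "spin": 0, "grip": 70},
    {"dx": 0.2, "dy": 0, "dz": -4.5, "spin": 0, "grip": 70},
    {"dx": 0.2, "dy": 0, "dz": -6, "spin": 0, "grip": 70},
    {"dx": 0.2, "dy": 0, "dz": -7.2, "spin": 0, "grip": 70},
    {"dx": 0.2, "dy": 0, "dz": -7.8, "spin": 0, "grip": 70},
    {"dx": 0.2, "dy": 0, "dz": -8, "spin": 0, "grip": 70},
    {"dx": 0.2, "dy": 0, "dz": -8.1, "spin": 0, "grip": 60},
    {"dx": 0.2, "dy": 0, "dz": -8.1, "spin": 0, "grip": 60},
    {"dx": 0.2, "dy": 0, "dz": -8.1, "spin": 0, "grip": 60}
  ]
}}

```text
time_s: 12.63
tcp_pos: [0.4325, 0.2509, 0.0193]
eef_rot: [-179.9, -0.0, -15.8]
contact_force: [0.1, 0.8, 0.8]
gripper_width: 0.0533
```

Call:
{"api": "servo_tool", "payload": {
  "targets": [
    {"dx": 0, "dy": 0, "dz": 0, "spin": 0, "grip": 45},
    {"dx": 0, "dy": 0, "dz": 0, "spin": 0, "grip": 40},
    {"dx": 0, "dy": 0, "dz": 0, "spin": 0, "grip": 35},
    {"dx": 0, "dy": 0, "dz": 0, "spin": 0, "grip": 30},
    {"dx": 0, "dy": 0, "dz": 0, "spin": 0, "grip": 20},
    {"dx": 0, "dy": 0, "dz": 0, "spin": 0, "grip": 20},
    {"dx": 0, "dy": 0, "dz": 0, "spin": 0, "grip": 20},
    {"dx": 0, "dy": 0, "dz": 0, "spin": 0, "grip": 20},
    {"dx": 0, "dy": 0, "dz": 0, "spin": 0, "grip": 20},
    {"dx": 0, "dy": 0, "dz": 0, "spin": 0, "grip": 20}
  ],
  "squeeze": 30
}}

```text
time_s: 13.47
tcp_pos: [0.4322, 0.2506, 0.0188]
eef_rot: [-180.0, -0.0, -15.8]
contact_force: [-1.0, -0.1, 5.2]
gripper_width: 0.0294
```

The lid is gripped: width is 29.4 mm against the 30 mm knob. Before carrying it over, I'll get a better pot centre from rim edges in all the views, and test the method on the lid, whose position I now know.

```bash
cat > m4.py <<'E'
from h import *
from scipy.ndimage import map_coordinates as mc
from scipy.optimize import minimize
def score(c,g,rings,x):
    s=0
    for R,z in rings:
        a=proj(c,ring(R-.001,z)+[*x,0]);b=proj(c,ring(R+.001,z)+[*x,0])
        m=(a[:,0]>3)&(a[:,0]<508)&(a[:,1]>3)&(a[:,1]<225 if c is not T and c is not S else a[:,1]<380)
        n=(b-a)/np.linalg.norm(b-a,axis=1)[:,None];p=(a+b)/2
        f=lambda q:mc(g,[q[:,1],q[:,0]],order=1)
        s+=np.minimum(np.abs(f(p+n)-f(p-n)),25)[m].mean()
    return s
def fit(c,img,rings,x0):
    g=cv2.GaussianBlur(cv2.cvtColor(img,cv2.COLOR_BGR2GRAY),(0,0),.8).astype(float)
    d=np.arange(-.012,.0121,.001)
    M=[(score(c,g,rings,(x0[0]+i,x0[1]+j)),x0[0]+i,x0[1]+j) for i in d for j in d]
    M.sort(reverse=True);return np.array(M[:4])
S=r.get_calibration("scene");T=r.get_calibration("top")
im={"T":(T,r.capture("top")),"S":(S,r.capture("scene"))}
T0=cv2.resize(cv2.imread("pics/top.png"),(512,384),interpolation=cv2.INTER_AREA)
S0=cv2.imread("pics/scene.png")
for k in("w1","w4","w5"): im[k]=(dict(np.load(f"pics/{k}.npz")),cv2.imread(f"pics/{k}.png"))
P=[(.066,.09),(.062,.09)];L=[(.069,.014)]
for k in("T","S","w1","w4"): print("pot",k,fit(*im[k],P,(.594,.021)))
for k,v in(("T0",(T,T0)),("S0",(S,S0)),("w4",im["w4"]),("w5",im["w5"])): print("lid",k,fit(*v,L,(.432,.251)))
cv2.imwrite("pics/tn.png",im["T"][1]);cv2.imwrite("pics/sn.png",im["S"][1])
E
python3 m4.py
```

```text
pot T [[45.9443  0.591   0.02  ]
 [45.8364  0.59    0.019 ]
 [45.7155  0.591   0.019 ]
 [45.605   0.59    0.02  ]]
pot S [[33.7856  0.592   0.019 ]
 [33.7602  0.591   0.019 ]
 [33.7554  0.591   0.02  ]
 [33.6691  0.592   0.02  ]]
pot w1 [[34.2303  0.593   0.023 ]
 [34.2147  0.592   0.022 ]
 [34.2114  0.593   0.022 ]
 [34.1777  0.594   0.022 ]]
pot w4 [[35.1405  0.593   0.022 ]
 [34.0822  0.594   0.022 ]
 [33.295   0.594   0.021 ]
 [33.0525  0.593   0.021 ]]
lid T0 [[8.5536 0.426  0.245 ]
 [8.4476 0.426  0.246 ]
 [8.3775 0.425  0.245 ]
 [8.3736 0.425  0.246 ]]
lid S0 [[11.4339  0.442   0.241 ]
 [11.4173  0.441   0.241 ]
 [11.3756  0.442   0.24  ]
 [11.3492  0.441   0.24  ]]
lid w4 [[10.8503  0.433   0.249 ]
 [ 9.8745  0.434   0.249 ]
 [ 9.8594  0.433   0.248 ]
 [ 9.5378  0.434   0.25  ]]
lid w5 [[5.3594 0.433  0.251 ]
 [4.813  0.432  0.251 ]
 [4.4011 0.434  0.251 ]
 [4.126  0.433  0.25  ]]
```

The wrist views agree: pot at (0.593, 0.0215) from two views, and the lid edge fit matches the grip to within 1 mm. Scene and top put the pot about 2 mm away, within calibration. I'll lift the lid and carry it over.

Call:
{"api": "servo_tool", "payload": {
  "targets": [
    {"dx": 0, "dy": 0, "dz": 0.3, "spin": 0, "grip": 20},
    {"dx": 0, "dy": 0, "dz": 1, "spin": 0, "grip": 20},
    {"dx": 0, "dy": 0, "dz": 2.5, "spin": 0, "grip": 20},
    {"dx": 0, "dy": 0, "dz": 4.5, "spin": 0, "grip": 20},
    {"dx": 0, "dy": 0, "dz": 6.5, "spin": 0, "grip": 20},
    {"dx": 0, "dy": 0, "dz": 8.5, "spin": 0, "grip": 20},
    {"dx": 0, "dy": 0, "dz": 10.5, "spin": 0, "grip": 20},
    {"dx": 0, "dy": 0, "dz": 12.5, "spin": 0, "grip": 20},
    {"dx": 0, "dy": 0, "dz": 14, "spin": 0, "grip": 20},
    {"dx": 0, "dy": 0, "dz": 15, "spin": 0, "grip": 20}
  ]
}}

```text
time_s: 14.4
tcp_pos: [0.4322, 0.2506, 0.1705]
eef_rot: [-179.9, -0.0, -15.8]
contact_force: [0.7, 0.3, -1.6]
gripper_width: 0.0292
```

Call:
{"api": "servo_tool", "payload": {
  "targets": [
    {"dx": 0.8, "dy": -1.1, "dz": 0.3, "spin": 0, "grip": 20},
    {"dx": 2.2, "dy": -3.2, "dz": 0.5, "spin": 0, "grip": 20},
    {"dx": 4, "dy": -5.8, "dz": 0.5, "spin": 0, "grip": 20},
    {"dx": 6, "dy": -8.6, "dz": 0.5, "spin": 0, "grip": 20},
    {"dx": 8, "dy": -11.5, "dz": 0.5, "spin": 0, "grip": 20},
    {"dx": 10, "dy": -14.3, "dz": 0.5, "spin": 0, "grip": 20},
    {"dx": 12, "dy": -17.2, "dz": 0.5, "spin": 0, "grip": 20},
    {"dx": 13.8, "dy": -19.8, "dz": 0.5, "spin": 0, "grip": 20},
    {"dx": 15.2, "dy": -21.8, "dz": 0.5, "spin": 0, "grip": 20},
    {"dx": 16, "dy": -22.9, "dz": 0.5, "spin": 0, "grip": 20}
  ]
}}

```text
time_s: 15.23
tcp_pos: [0.5926, 0.0189, 0.1727]
eef_rot: [179.9, 0.1, -15.9]
contact_force: [0.0, -0.2, -2.6]
gripper_width: 0.0292
```

Call:
{"api": "servo_tool", "payload": {
  "targets": [
    {"dx": 0, "dy": 0, "dz": 0, "spin": 0, "grip": 20},
    {"dx": 0, "dy": 0, "dz": -0.5, "spin": 0, "grip": 20},
    {"dx": 0, "dy": 0, "dz": -1.5, "spin": 0, "grip": 20},
    {"dx": 0, "dy": 0, "dz": -2.5, "spin": 0, "grip": 20},
    {"dx": 0, "dy": 0, "dz": -3.3, "spin": 0, "grip": 20},
    {"dx": 0, "dy": 0, "dz": -4, "spin": 0, "grip": 20},
    {"dx": 0, "dy": 0, "dz": -4.4, "spin": 0, "grip": 20},
    {"dx": 0, "dy": 0, "dz": -4.5, "spin": 0, "grip": 20},
    {"dx": 0, "dy": 0, "dz": -4.5, "spin": 0, "grip": 20},
    {"dx": 0, "dy": 0, "dz": -4.5, "spin": 0, "grip": 20}
  ]
}}

```text
time_s: 16.07
tcp_pos: [0.5923, 0.0216, 0.1288]
eef_rot: [-180.0, -0.0, -15.8]
contact_force: [0.1, 0.3, -1.8]
gripper_width: 0.0295
```

```bash
python3 w.py w6
python3 - <<'E'
from h import *
st=r.get_state();x,y,z=st["tcp_pos"]
print(st["joints"])
a=r.capture("scene");S=r.get_calibration("scene")
b=a.copy()
for c,h,R,col in(((x+.0008,y),z-.0048,.069,(0,0,255)),((.593,.0215),.09,.066,(0,255,0))):
    for p in proj(S,ring(R,h)[::3]+[*c,0]): cv2.circle(b,tuple(int(round(v)) for v in p),0,col,-1)
k=lambda q:cv2.resize(q[110:250,200:340],(400,400),interpolation=cv2.INTER_CUBIC)
cv2.imwrite("pics/c6.png",np.hstack([k(a),k(b)]))
E
```

```text
{'time_s': 16.0667, 'tcp_pos': array([0.5923, 0.0216, 0.1288]), 'eef_rot': array([-179.9919,   -0.0261,  -15.7877]), 'contact_force': array([ 0.0942,  0.2566, -1.8389]), 'gripper_width': 0.029486155708046257}
[ 20.9717  17.4691 -17.4869   0.0091 -54.9994  53.2302]
```

View pics/c6.png

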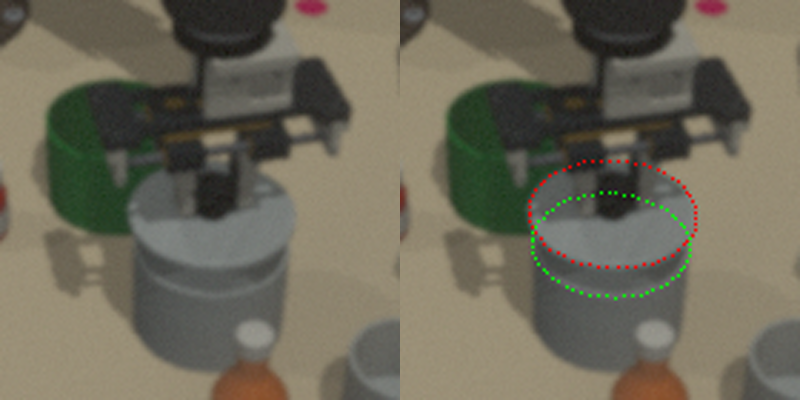

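The lid hovers level over the pot: lid edge at x 128–294 and pot at x 135–288 in the left panel, so they are concentric to within about 1 mm sideways. I'll lower it slowly and watch the force.

Call:
{"api": "servo_tool", "payload": {
  "targets": [
    {"dx": 0, "dy": 0, "dz": -0.5, "spin": 0, "grip": 20},
    {"dx": 0, "dy": 0, "dz": -1, "spin": 0, "grip": 20},
    {"dx": 0, "dy": 0, "dz": -1.4, "spin": 0, "grip": 20},
    {"dx": 0, "dy": 0, "dz": -1.7, "spin": 0, "grip": 20},
    {"dx": 0, "dy": 0, "dz": -1.9, "spin": 0, "grip": 20},
    {"dx": 0, "dy": 0, "dz": -2.05, "spin": 0, "grip": 20},
    {"dx": 0, "dy": 0, "dz": -2.2, "spin": 0, "grip": 20},
    {"dx": 0, "dy": 0, "dz": -2.3, "spin": 0, "grip": 20},
    {"dx": 0, "dy": 0, "dz": -2.35, "spin": 0, "grip": 20},
    {"dx": 0, "dy": 0, "dz": -2.35, "spin": 0, "grip": 20}
  ]
}}

```text
time_s: 17.0
tcp_pos: [0.5921, 0.0215, 0.105]
eef_rot: [-180.0, -0.0, -15.8]
contact_force: [-0.5, 0.0, -2.1]
gripper_width: 0.0292
```

The plug is 4 mm in and no contact force has built up. I'll carry on down to the seat, which should come at TCP z ≈ 0.099.

Call:
{"api": "servo_tool", "payload": {
  "targets": [
    {"dx": 0, "dy": 0, "dz": -0.1, "spin": 0, "grip": 20},
    {"dx": 0, "dy": 0, "dz": -0.2, "spin": 0, "grip": 20},
    {"dx": 0, "dy": 0, "dz": -0.3, "spin": 0, "grip": 20},
    {"dx": 0, "dy": 0, "dz": -0.4, "spin": 0, "grip": 20},
    {"dx": 0, "dy": 0, "dz": -0.45, "spin": 0, "grip": 20},
    {"dx": 0, "dy": 0, "dz": -0.5, "spin": 0, "grip": 20},
    {"dx": 0, "dy": 0, "dz": -0.55, "spin": 0, "grip": 20},
    {"dx": 0, "dy": 0, "dz": -0.6, "spin": 0, "grip": 20},
    {"dx": 0, "dy": 0, "dz": -0.6, "spin": 0, "grip": 20},
    {"dx": 0, "dy": 0, "dz": -0.6, "spin": 0, "grip": 20}
  ]
}}

```text
time_s: 17.83
tcp_pos: [0.592, 0.0214, 0.099]
eef_rot: [180.0, 0.0, -15.8]
contact_force: [0.5, 0.6, -2.3]
gripper_width: 0.0294
```

Call:
{"api": "servo_tool", "payload": {
  "targets": [
    {"dx": 0, "dy": 0, "dz": -0.02, "spin": 0, "grip": 20},
    {"dx": 0, "dy": 0, "dz": -0.04, "spin": 0, "grip": 20},
    {"dx": 0, "dy": 0, "dz": -0.06, "spin": 0, "grip": 20},
    {"dx": 0, "dy": 0, "dz": -0.08, "spin": 0, "grip": 20},
    {"dx": 0, "dy": 0, "dz": -0.1, "spin": 0, "grip": 20},
    {"dx": 0, "dy": 0, "dz": -0.1, "spin": 0, "grip": 20},
    {"dx": 0, "dy": 0, "dz": -0.1, "spin": 0, "grip": 20},
    {"dx": 0, "dy": 0, "dz": -0.1, "spin": 0, "grip": 20},
    {"dx": 0, "dy": 0, "dz": -0.1, "spin": 0, "grip": 20},
    {"dx": 0, "dy": 0, "dz": -0.1, "spin": 0, "grip": 20}
  ]
}}

```text
time_s: 18.67
tcp_pos: [0.5922, 0.0215, 0.0988]
eef_rot: [-180.0, -0.0, -15.8]
contact_force: [-2.9, 1.9, 5.7]
gripper_width: 0.0298
```

Contact came at TCP z = 0.0988, exactly the seat height, with about 8 N. I'll let go and rise straight up.

Call:
{"api": "servo_tool", "payload": {
  "targets": [
    {"dx": 0, "dy": 0, "dz": 0.05, "spin": 0, "grip": 20},
    {"dx": 0, "dy": 0, "dz": 0.05, "spin": 0, "grip": 35},
    {"dx": 0, "dy": 0, "dz": 0.05, "spin": 0, "grip": 45},
    {"dx": 0, "dy": 0, "dz": 0.05, "spin": 0, "grip": 60},
    {"dx": 0, "dy": 0, "dz": 0.05, "spin": 0, "grip": 60},
    {"dx": 0, "dy": 0, "dz": 0.05, "spin": 0, "grip": 60},
    {"dx": 0, "dy": 0, "dz": 0.5, "spin": 0, "grip": 60},
    {"dx": 0, "dy": 0, "dz": 1.5, "spin": 0, "grip": 60},
    {"dx": 0, "dy": 0, "dz": 3, "spin": 0, "grip": 60},
    {"dx": 0, "dy": 0, "dz": 5, "spin": 0, "grip": 60}
  ]
}}

```text
time_s: 19.5
tcp_pos: [0.5914, 0.0213, 0.1483]
eef_rot: [179.9, 0.1, -15.8]
contact_force: [0.7, 0.4, -0.6]
gripper_width: 0.0529
```

Call:
{"api": "servo_tool", "payload": {
  "targets": [
    {"dx": 0, "dy": 0, "dz": 2.5, "spin": 0, "grip": 60},
    {"dx": 0, "dy": 0, "dz": 5, "spin": 0, "grip": 60},
    {"dx": 0, "dy": 0, "dz": 7.5, "spin": 0, "grip": 60},
    {"dx": 0, "dy": 2, "dz": 9, "spin": 0, "grip": 60},
    {"dx": 0, "dy": 5, "dz": 9, "spin": 0, "grip": 60},
    {"dx": -1, "dy": 8, "dz": 9, "spin": 0, "grip": 60},
    {"dx": -3, "dy": 11, "dz": 9, "spin": 0, "grip": 60},
    {"dx": -4, "dy": 14, "dz": 9, "spin": 0, "grip": 60},
    {"dx": -6, "dy": 17, "dz": 9, "spin": 0, "grip": 60},
    {"dx": -8, "dy": 20, "dz": 9, "spin": 0, "grip": 60}
  ]
}}

```text
time_s: 20.33
tcp_pos: [0.5113, 0.2227, 0.2391]
eef_rot: [-180.0, -0.0, -15.8]
contact_force: [0.2, 0.3, 0.2]
gripper_width: 0.0524
```

Run:
```python
from h import *
a=r.capture("scene");b=r.capture("top")
d=np.vstack([cv2.resize(b[80:300,160:440],(380,299)),cv2.resize(a[130:310,70:380],(380,221))])
k=cv2.resize(a[140:250,225:325],(420,462),interpolation=cv2.INTER_CUBIC)
cv2.imwrite("pics/c7.png",np.hstack([d,cv2.copyMakeBorder(k,0,58,0,0,0)]))
print(r.get_state()["tcp_pos"],r.get_state()["gripper_width"],r.get_state()["contact_force"])
exec(open("m4.py").read().split("S=r.get")[0])
S=r.get_calibration("scene");T=r.get_calibration("top")
for z in(.094,.104): print(z,fit(T,b,[(.069,z)],(.593,.021))[0],fit(S,a,[(.069,z)],(.593,.021))[0])
```

```text
[0.5102 0.2249 0.2394] 0.052393537613105445 [-0.2023  0.43    0.2922]
0.094 [8.9069 0.593  0.02  ] [14.6126  0.592   0.021 ]
0.104 [8.6624 0.591  0.019 ] [14.5015  0.601   0.015 ]
```

View pics/c7.png

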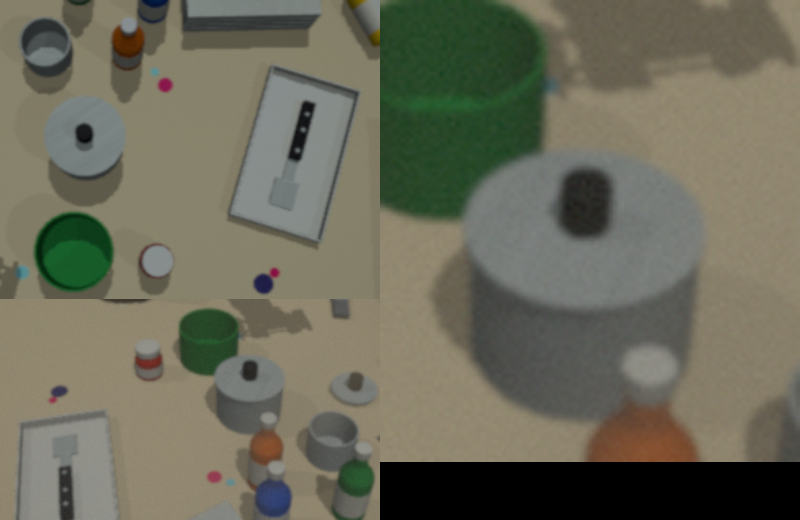

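The lid sits flush, level and centred on the pot: disc at (585,228) in the right panel, overlapping evenly on both sides with no gap. The knife is flat in the tray at (300,150) in the upper left panel, and all pots, bottles and jars are upright. The arm is clear of everything, so I'm handing in.

```bash
python3 -c "
from plant import r
print(r.close_job())"
```

```text
the job is handed in; nothing more can be done
None
```

The palette knife now lies flat inside the white tray, and the larger lid is seated on the steel pot. I handed the job in at about 20.5 s of the 59 s allowed, with the gripper open and touching nothing.

- **Knife:** the fingertips reach about 10 mm below the handle, so the knife dropped roughly 10 mm onto the tray floor when I let go. The top and scene pictures show it lying flat inside the walls.
- **Lid:** it met the rim at the expected seat height (TCP z 0.0988 m) with about 8 N, and I released it there. The last pictures show the lid centred and level with no gap, and every pot, bottle and jar in view upright.
- **Disagreements:** the camera estimates of the pot centre differed by about 2 mm, and the rougher mask-based fits by up to 8 mm. I used the wrist camera's rim-edge fit, and the lid went in without touching the sides. In the last check, a fit assuming a lid 10 mm higher scored almost as well, so that fit could not confirm the height; the evidence for seating is the contact height and the picture.
- **Refused call:** one lift command was rejected for a missing value before anything moved, and I sent it again.

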